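Seat a brass blank in the corner of the engraving jig

ROBOT

A 6-joint arm with a two-finger parallel gripper is mounted at the origin on the work surface. World frame = base frame: x ahead of the robot, y to its left, z up, the work surface at z = 0. Lengths are in mm, angles in degrees, forces in N, time in s.
With the tool pointing down it reaches from about 350 to 850 mm from the base axis. Payload 8.1 kg.
Tool frame: the origin (TCP) lies midway between the tips of the shut fingers; the grasp point (between the pads) lies 19 mm behind it (r.pinch_z is the distance from the TCP to the grasp point, in mm); z points along the fingers, y is the line along which they close (so a half turn about z gives the same grasp; the last joint's range is limited). The gripper opens to 85 mm and grips with 20 to 120 N. Pads are 22 mm wide; open, the fingers measure 114 mm over their backs; the gripper's body (76 mm by 85 mm) begins 54 mm behind the grasp point. The pads swing forward as they close: fully open they stand 13 mm farther back than shut.
Start: joints at [-79.492, 7.471, 85.268, -0, 87.261, -4.893], TCP at [159.365, -578.453, 231.292] pointing down, gripper open.
Joint ranges: [-169.43, 169.43], [-51.17, 129.36], [1.28, 143.12], [-76.62, 256.62], [0, 156.53], [-152.29, 152.29]. Speed limits (degrees/s): [136.94, 136.94, 159.86, 180, 180, 180].

INTERFACE

Orientations are given as [roll, pitch, yaw] about the fixed x, y, z axes, in that order (R = Rz(yaw) Ry(pitch) Rx(roll)).
In Python, from bench import sensors, optics, job, r gives the robot as it stands.
- The arm moves only by the tool play_rows, never from a script. Its argument "motion" is a list that holds one entry, the list of rows, each a list of 6 numbers: the shift along the tool's x, y, z in cm, then the turn, a rotation vector about the tool's x, y, z in degrees. In form: [[[x, y, z, ax, ay, az], ...]]. A call has 1 to 5 rows; each row is the pose to reach, as a shift and turn from the pose commanded when the call began, along the tool's axes at that moment; what a row does not reach only later rows make up. A row lasts 1/10 s, in which the tool goes at most 50 mm and 8.59 degrees, less where a joint would pass 70% of its speed; a pose out of reach is approached as far as the arm can. A call with a gripper value outside its range is refused whole. "jaw" is the opening, from 0 (shut) to 1 (fully open), set as the call begins (left out, the last holds). The fingers move at their own pace and stop on an object; "squeeze" is the grip in N (left out, the last holds). Time passes only in rows, so rows that repeat a pose let the fingers close. It gives the time, the measured TCP pose, the force, the opening and the grip force at its end, in the units of the state.
- sensors.sense(): the state, without advancing time (a new reading comes with each control period).
- optics.snapshot(name): name is "scene" or "top"; returns a dict with "pixels" (480x640x3 uint8, red, green, blue), "mtx" (3x3 intrinsics, pixels), "k1" (the pictures are not rectified: a ray, as slopes to the right and down, at radius r is drawn at 1 + k1 r^2 times it, then the intrinsics apply), "R" (3x3) and "t" (3): a world point X has camera coordinates R X + t. Camera axes: x right, y down, z forward; pixel columns grow to the right and rows downward; lengths in mm; the calibration is good to about 2 mm. A picture is of the moment at which its call begins. There is no depth.
- job.hand_in(): hands the job in; it is judged then, once.
The state is a dict: "time": time; "joint_pos": joint angles; "qd": joint speeds; "joint_efforts": joint torques, N m; "tool_pos": TCP position; "tcp_rot": TCP orientation; "ft_force": force on the tool from outside, world axes, zero at the start; "wrist_torque": the same for the moment, N m; "finger_gap": finger opening in mm; "grip_force": force on a finger pad.
Only numpy, scipy, OpenCV 4.12 (cv2) and the standard library are available. Lean on these libraries where they do the work, as an engineer would, in place of code of your own. Each camera call takes 0.05 s, during which the arm holds its last target. There are 200 camera calls.

TASK

On the leather-goods bench, load the oblong brass blank into the engraving jig by pushing it with the fingertips: first push it flat against the long rail, well short of the pocket, then slide it along the rail into the corner pocket until it is fully home, snug against both the rail and the end stop. Never grasp, lift or tip the blank, leave the round blank and the standing punch where they are, and do not disturb anything else on the bench.

Things in the scene. Friction and masses are not known exactly. Their poses are not given: they have to be found in the camera images.
- jig: aluminium bed plate fixed to the bench, 230 (its x) by 360 (its y) by 12 mm thick, with steel fences 12 high on top. Origin at the centre of its underside, z up: the bed's top is at z = 12, the fences' tops at z = 24. Its yaw varies by up to 0.28 rad; +x points away from the robot
- rail (a point): point on the rail's inner face, half-way along it, at bed level; jig frame (75, 0, 12) mm. The rail is the straight bar along the jig's y on the far (+x) side, its inner face at x = 75 looking to -x, from y = -170 to +170
- corner (a point): on the bed's top, where the centre of the oblong blank's underside lies when seated; jig frame (57, 122, 12) mm, axes as the jig's. The corner pocket: the rail (inner face x = 75), the end stop (inner face y = 150, x from -5 to 75) and the keeper lip; open only towards -y
- keeper (a point): the mouth end of the keeper lip's inner face, at bed level; jig frame (35, 130, 12) mm. The lip is a short bar parallel to the rail and 40 from it, y from 130 to 150; in front of it a slanted lead-in flares away from the rail, its inner face from there down to y = 114, x = 24
- blank: oblong brass blank with two dark dots on top, 36 (its x) by 56 (its y) by 14 mm high, 0.16 to 0.32 kg, loose on the bed; origin at the centre of its underside, z up. Starts away from the rail with its long side within 0.4 rad of the rail's direction, 95 to 230 mm along the rail from its seat. Friction coefficient 0.45 to 0.75
- disc: round brass blank, 42 mm across, 14 mm high, loose on the bed, not to be moved; origin at the centre of its underside. It and the oblong blank may swap places
- punch: steel hand punch standing upright on the bed, 30 mm wide at the foot, 56 mm tall, in the bed's +y, -x quarter, not to be moved; origin at the centre of its underside
- mallet: hammer with wooden handle; bystander on the bench beside the jig
- driver: screwdriver; bystander on the bench beside the jig
- glue: white glue bottle, 56 mm wide, 130 mm tall; bystander on the bench beside the jig
- rivets: open steel cup, 80 mm wide, 45 mm tall; bystander on the bench beside the jig
- cone: grey thread cone, 64 mm wide, 110 mm tall; bystander on the bench beside the jig
Mind the look-alikes: they are no part of the job. Leave any turquoise or white look-alike of the blank alone.

How it is judged (in metres and radians):
On the way:
1. the oblong blank lies flat along the rail, still well short of the pocket (x of blank in the frame of corner above -0.003 m and angle between the y axis of blank and the y axis of jig, either way round below 0.09 rad and y of blank in the frame of corner below -0.05 m), for 0.1 s.
At the end, for the whole second after the job is handed in: the oblong blank lies flat on the bed in the corner pocket, its centre within 3 mm of the seated place along and across the rail, parallel to the rail within 0.09 rad, and at rest (x of blank in the frame of corner between -0.003 and 0.003 m and angle between the y axis of blank and the y axis of jig, either way round below 0.09 rad and y of blank in the frame of corner between -0.003 and 0.003 m and z of blank in the frame of corner below 0.003 m and angle between blank's own z axis and vertical below 0.05 rad and linear speed of blank below 0.01 m/s); the robot touches nothing.
It fails at once if the oblong blank is lifted off the bed or tipped (z of blank in the frame of corner above 0.006 m or angle between blank's own z axis and vertical above 0.2 rad).
It fails at once if the round blank or the punch is moved more than 8 mm or tipped (distance of any of disc, punch from where it was at the start of the episode above 0.008 m or angle between punch's own z axis and vertical above 0.2 rad).
It fails at once if a bystander on the bench is moved more than 20 mm (distance of any of mallet, driver, glue, rivets, cone from where it was at the start of the episode above 0.02 m).
It also fails if it takes over 67 s, if anything falls off the work surface, if the arm or the gripper's body presses on something with over 40 N, if the wrist force passes 120 N, or if a joint passes its speed limit or range.

## Working session

There is one attempt and no reset: what is moved stays moved. The work goes in short steps, Python scripts to look and compute and a tool call to move; the robot and the scene stay as the last step left them, time stands still between calls to the robot, and variables do not carry over. Pictures are saved under pics/ and viewed, at most 10 in all, crops included, and the job is handed in when it is done.

Besides the shell and the picture viewer there is one more tool, called after "Emit:" as name([rows], argument=value, ...), one row to a line, values as JSON. play_rows: Moves the arm, as the interface text tells. Its arguments: {"type":"object","properties":{"motion":{"type":"array","items":{"type":"array","items":{"type":"array","items":{"type":"number"}}}},"jaw":{"type":"number"},"squeeze":{"type":"number"}},"required":["motion"]}

```bash
mkdir -p pics
python3 - <<'E'
from bench import sensors, optics
import cv2,numpy as np,pickle
d={}
for n in("scene","top"):
    s=optics.snapshot(n);d[n]=s
    cv2.imwrite(f"pics/{n}0.png",s["pixels"][:,:,::-1])
    print(n,s["mtx"].tolist(),s["k1"],np.round(s["R"],3).tolist(),np.round(s["t"],1).tolist())
pickle.dump(d,open("d0.pkl","wb"))
print(sensors.sense())
E
```

```text
scene [[452.58999558371966, 0.0, 319.7510822081903], [0.0, 452.58999558371966, 236.92437458794532], [0.0, 0.0, 1.0]] -0.11385589514175416 [[0.07, 0.997, 0.019], [0.701, -0.035, -0.713], [-0.71, 0.063, -0.701]] [-23.7, -352.0, 1516.4]
top [[598.4407636057313, 0.0, 323.4481702948697], [0.0, 598.4407636057313, 242.38411647638497], [0.0, 0.0, 1.0]] -0.08245001272989601 [[-0.022, -0.999, -0.029], [-0.997, 0.024, -0.073], [0.074, 0.028, -0.997]] [27.0, 516.7, 1259.2]
{'time': 0.1, 'joint_pos': array([-7.94938141e+01,  7.50966962e+00,  8.53230149e+01, -4.00339911e-04,
        8.72626323e+01, -4.89460498e+00]), 'qd': array([-0.04671429, -0.10076165, -0.03044014, -0.06239318,  0.01007175,
       -0.01383399]), 'joint_efforts': array([ 1.20329729e-03, -5.70952570e+01, -5.01940978e+01, -1.92695234e-04,
        8.09948804e-03, -4.66503423e-05]), 'tool_pos': array([ 159.25395187, -577.96243546,  230.3611659 ]), 'tcp_rot': array([-1.79904997e+02, -7.73432819e-03,  1.54008039e+01]), 'ft_force': array([ 0.56686545, -0.0827195 ,  0.06837376]), 'wrist_torque': array([-0.00401752, -0.01308218, -0.00647927]), 'grip_force': 0.0, 'finger_gap': 85.55163250240379}
```

View pics/top0.png

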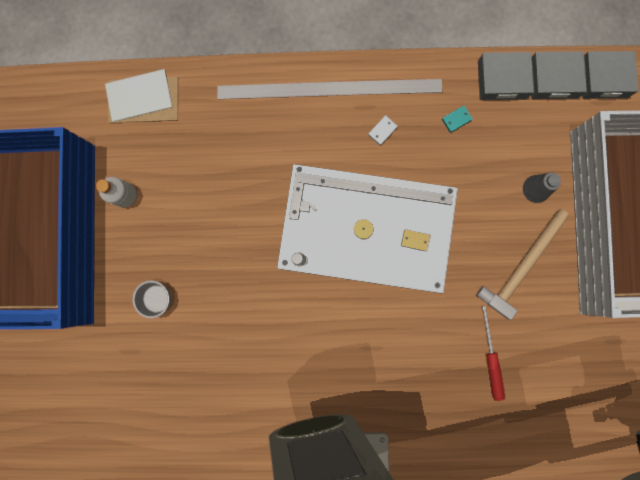

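View pics/scene0.png

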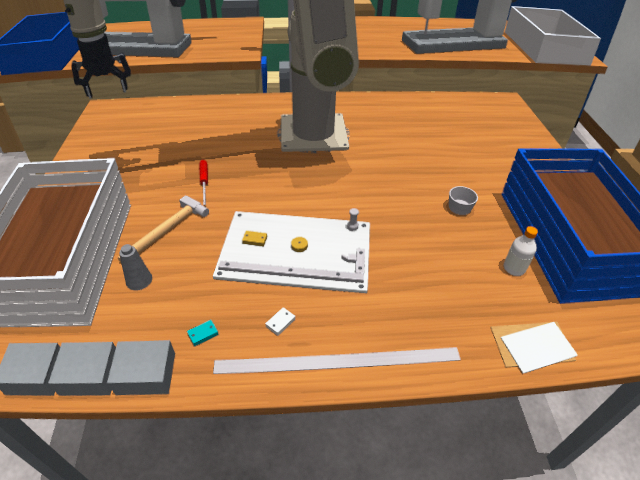

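The top view shows the jig at (367,228). Blank candidates are brass with two dots at (416,240), white at (383,130) and turquoise at (457,119). The brass one on the bed fits the description; the round brass one at (363,229) is the disc. Next I'll measure and confirm in a crop.

```bash
cat > h.py <<'E'
import cv2,numpy as np
def ray(s,uv,z):
    K=s["mtx"];uv=np.atleast_2d(np.asarray(uv,float))
    d=cv2.undistortPoints(uv.reshape(-1,1,2),K,np.array([s["k1"],0,0,0.]))[:,0]
    D=np.c_[d,np.ones(len(d))]@s["R"];C=-s["R"].T@s["t"]
    return (C+D*((z-C[2])/D[:,2])[:,None])[:,:2]
def brass(s):
    hsv=cv2.cvtColor(s["pixels"],cv2.COLOR_RGB2HSV)
    m=cv2.inRange(hsv,(18,110,90),(32,255,255))
    n,l,st,c=cv2.connectedComponentsWithStats(m)
    return [(np.argwhere(l==i)[:,::-1],st[i]) for i in range(1,n) if st[i,4]>60]
E
python3 - <<'E'
import pickle;from h import *
d=pickle.load(open("d0.pkl","rb"))
for n in d:
    s=d[n];print(n)
    for p,st in brass(s):
        if not(200<st[0]<460 and 180<st[1]<290):continue
        w=ray(s,p,26.);rc=cv2.minAreaRect(w.astype(np.float32));print(st,rc,w.mean(0))
s=d["top"];hsv=cv2.cvtColor(s["pixels"],cv2.COLOR_RGB2HSV)
m=cv2.inRange(hsv,(0,0,110),(179,60,255));m[:160]=0;m[295:]=0;m[:,:270]=0;m[:,465:]=0
m=cv2.morphologyEx(m,cv2.MORPH_CLOSE,np.ones((15,15)))
c=max(cv2.findContours(m,0,1)[0],key=cv2.contourArea)
w=ray(s,c[:,0],12.);print("bed",cv2.minAreaRect(w.astype(np.float32)),cv2.boxPoints(cv2.minAreaRect(w.astype(np.float32))).round(1).tolist())
cv2.imwrite("pics/crop.png",cv2.resize(s["pixels"][155:300,270:465,::-1],None,fx=4,fy=4,interpolation=cv2.INTER_CUBIC))
E
```

```text
scene
[243 231  24  14 238] ((520.03271484375, -174.97149658203125), (57.56378936767578, 38.16532897949219), 74.89894104003906) [ 520.21389104 -174.60244058]
[291 237  17  15 181] ((549.6581420898438, -65.96888732910156), (39.18578338623047, 47.92162322998047), 87.10514068603516) [548.37179725 -64.94454048]
top
[355 220  17  18 232] ((544.3140869140625, -69.8652572631836), (33.99496841430664, 36.310882568359375), 88.50936889648438) [544.03145556 -69.96432664]
[402 231  27  19 360] ((517.414794921875, -179.487060546875), (51.90923309326172, 32.86820602416992), 75.71334838867188) [ 517.35535047 -179.53879158]
bed ((547.1905517578125, -79.50588989257812), (359.9708557128906, 230.05516052246094), 80.22322082519531) [[403.29998779296875, -237.3000030517578], [630.0, -276.3999938964844], [691.0999755859375, 78.30000305175781], [464.3999938964844, 117.4000015258789]]
```

View pics/crop.png

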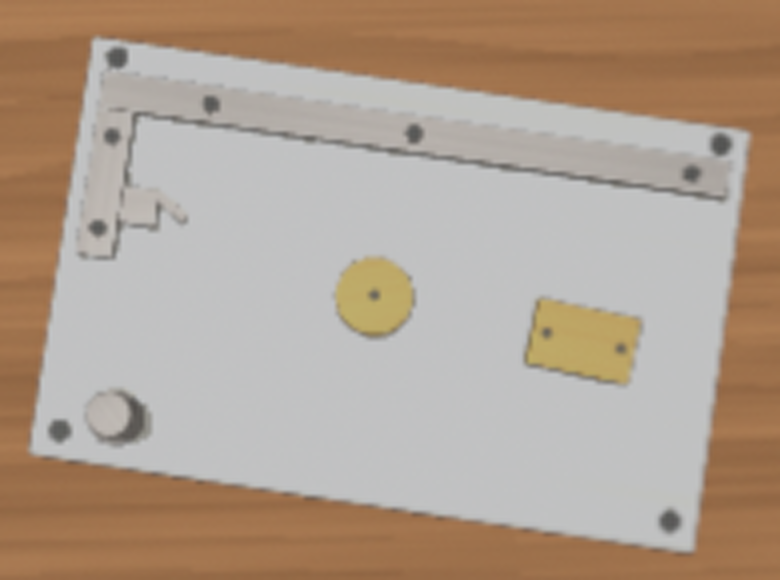

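The crop confirms the oblong brass blank with two dots at about (416,240) in the full picture. The disc is left of it and the corner pocket is at upper left. Moving now to a point in front of the blank.

Emit:
play_rows([
  [[3.6,-2.7,0,0,0,5],[7.2,-5.4,0,0,0,10],[10.8,-8.1,0,0,0,15],[14.4,-10.8,0,0,0,20],[18,-13.5,0,0,0,25.2]],
], jaw=0.3)

```text
time: 0.6
tool_pos: [297.7, -398.8, 230.8]
tcp_rot: [-180.0, 0.0, -10.0]
ft_force: [1.2, 0.5, 0.3]
finger_gap: 25.5
grip_force: 0.0
```

Emit:
play_rows([
  [[2.0,-3.8,2,0,0,0],[4,-7.6,4,0,0,0],[6,-11.4,6,0,0,0],[8,-15.2,8,0,0,0],[10,-19,10,0,0,0]],
])

```text
time: 1.1
tool_pos: [428.5, -228.6, 130.3]
tcp_rot: [-180.0, 0.0, -9.8]
ft_force: [0.5, -0.7, -0.3]
finger_gap: 25.5
grip_force: 0.0
```

Emit:
play_rows([
  [[1.9,-3.4,2,0,0,0],[3.7,-6.8,4,0,0,0],[3.7,-6.8,7,0,0,0],[3.7,-6.8,8.5,0,0,0],[3.7,-6.8,8.5,0,0,0]],
])

```text
time: 1.6
tool_pos: [473.5, -167.9, 43.1]
tcp_rot: [-179.9, 0.3, -9.7]
ft_force: [-1.0, 0.0, 0.4]
finger_gap: 25.5
grip_force: 0.0
```

```bash
cat > look.py <<'E'
import sys;from bench import sensors,optics;from h import *
for n in("top","scene"):
    s=optics.snapshot(n);o=dict(top=(547.2,-79.5),scene=(550.,-74.8))[n]
    cv2.imwrite(f"pics/{n}_{sys.argv[1]}.png",cv2.resize(s["pixels"][130:310,200:480,::-1],None,fx=2.8,fy=2.8,interpolation=cv2.INTER_CUBIC))
    a=np.radians(-9.78);J=np.array([[np.cos(a),-np.sin(a)],[np.sin(a),np.cos(a)]])
    for p,st in brass(s):
        if 200<st[0]<460 and 150<st[1]<290:
            w=(ray(s,p,26.)-o)@J;r=cv2.minAreaRect(w.astype(np.float32));print(n,st[4],np.round(r[0],1),np.round(r[1],1),round(r[2],1))
q=sensors.sense();o=np.array((548.5,-77.3));print("tcp jig",((q["tool_pos"][:2]-o)@J).round(1),q["tool_pos"].round(1),q["time"])
E
python3 look.py a
```

```text
top 229 [-4.5  9. ] [36.3 34. ] 8.3
scene 272 [  -9.7 -104.2] [56.6 45.6] 87.3
scene 191 [-1.8  8.6] [47.9 39.2] 6.9
tcp jig [ -56.1 -103.2] [ 475.7 -169.5   46.3] 1.7
```

View pics/scene_a.png

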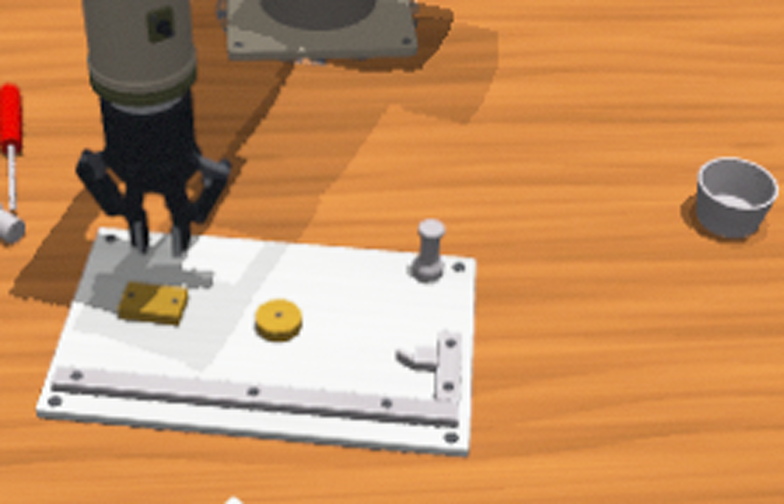

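The view shows the fingertips hovering behind the blank (crop (155,300)), with the rail beyond it. I'll descend and push.

Emit:
play_rows([
  [[0,0,1.5,0,0,0],[0,0,2.9,0,0,0],[0.6,0,2.9,0,0,0],[1.2,0,2.9,0,0,0],[1.8,0,2.9,0,0,0]],
])

```text
time: 2.2
tool_pos: [494.7, -173.1, 18.1]
tcp_rot: [180.0, -0.0, -9.8]
ft_force: [-1.3, -0.3, -0.3]
finger_gap: 25.9
grip_force: 0.4
```

Emit:
play_rows([
  [[0.8,0,0,0,0,0],[1.6,0,0,0,0,0],[2.4,0,0,0,0,0],[3.2,0,0,0,0,0],[4.0,0,0,0,0,0]],
])

```text
time: 2.7
tool_pos: [533.8, -179.5, 17.3]
tcp_rot: [-180.0, 0.0, -9.8]
ft_force: [-2.6, 1.3, 2.6]
finger_gap: 25.4
grip_force: 1.6
```

```bash
python3 look.py b
```

```text
top 229 [-4.5  9. ] [36.3 34. ] 8.3
scene 196 [-1.8  8.6] [47.9 39.2] 6.9
scene 294 [  38.3 -103.1] [44.1 56.2] 0.6
tcp jig [   3.8 -103.4] [ 534.7 -179.8   17.6] 2.8
```

View pics/scene_b.png

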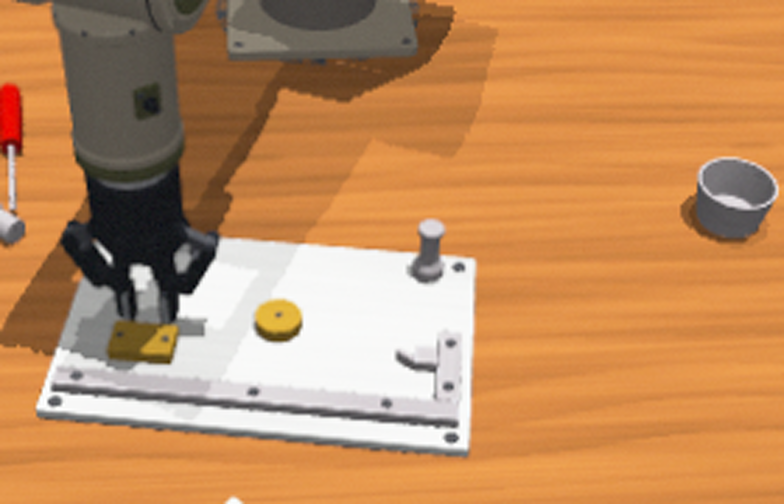

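The blank is now parallel to the rail in front of the fingertips (crop (142,343)), with roughly 24 mm left to the rail.

Emit:
play_rows([
  [[0.6,0,0,0,0,0],[1.2,0,0,0,0,0],[1.6,0,0,0,0,0],[1.8,0,0,0,0,0],[2.0,0,0,0,0,0]],
])

```text
time: 3.3
tool_pos: [552.8, -182.8, 17.2]
tcp_rot: [-180.0, 0.0, -9.8]
ft_force: [-2.7, -0.1, 0.1]
finger_gap: 25.7
grip_force: 1.0
```

Emit:
play_rows([
  [[0.1,0,0,0,0,0],[0.2,0,0,0,0,0],[0.3,0,0,0,0,0]],
])

```text
time: 3.6
tool_pos: [555.7, -183.4, 17.2]
tcp_rot: [-180.0, 0.0, -9.8]
ft_force: [-1.5, 0.9, -1.1]
finger_gap: 25.5
grip_force: 0.5
```

Emit:
play_rows([
  [[0.1,0,0,0,0,0],[0.2,0,0,0,0,0]],
])

```text
time: 3.8
tool_pos: [556.4, -183.5, 17.1]
tcp_rot: [-180.0, 0.2, -9.8]
ft_force: [-11.3, 1.2, 8.5]
finger_gap: 25.9
grip_force: 6.0
```

Emit:
play_rows([
  [[0.1,0,0,0,0,0],[0.1,0,0,0,0,0],[0.1,0,0,0,0,0]],
])

```text
time: 4.1
tool_pos: [556.4, -183.5, 17.1]
tcp_rot: [-180.0, 0.3, -9.8]
ft_force: [-13.4, 3.1, 9.9]
finger_gap: 25.9
grip_force: 7.0
```

```bash
python3 look.py c
```

```text
top 237 [-4.9  8.4] [36.1 34.7] 53.4
scene 197 [-1.8  8.6] [47.9 39.2] 6.9
scene 261 [  54.7 -103.3] [36.3 56.9] 0.5
tcp jig [  25.9 -103.3] [ 556.4 -183.5   17.1] 4.2
```

View pics/scene_c.png

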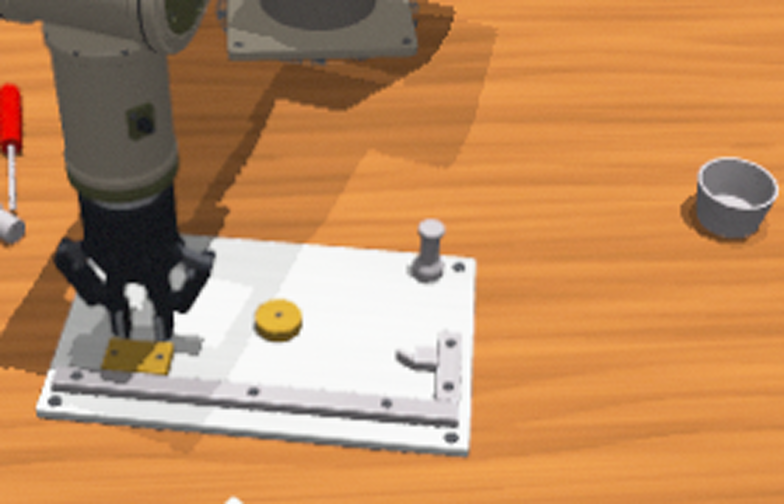

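The blank is flush along the rail (crop (138,355)), and the disc and punch haven't moved. Next I'll back off, rise and go round behind its end.

Emit:
play_rows([
  [[-0.7,0,0,0,0,0],[-1.8,0,0,0,0,0],[-1.8,0,-2.5,0,0,0],[-1.8,0,-5,0,0,0],[-1.2,3.5,-5,0,0,0]],
])

```text
time: 4.7
tool_pos: [544.1, -214.8, 71.6]
tcp_rot: [180.0, -0.4, -9.6]
ft_force: [1.1, -0.6, -0.0]
finger_gap: 25.8
grip_force: 0.0
```

Emit:
play_rows([
  [[2,2.2,0,0,0,0],[4.0,2.2,0,0,0,0],[4.0,2.2,0,0,0,0],[4.0,2.2,0,0,0,0]],
], jaw=0)

```text
time: 5.1
tool_pos: [576.6, -244.7, 67.2]
tcp_rot: [-180.0, -0.0, -9.8]
ft_force: [-0.4, -1.2, -1.3]
finger_gap: -0.1
grip_force: 0.0
```

```bash
python3 look.py d
```

```text
top 320 [  56.8 -100. ] [46.9 34.3] 89.6
top 230 [-4.5  9. ] [36.3 34. ] 8.3
scene 194 [-1.8  8.6] [47.9 39.2] 6.9
scene 252 [  55.4 -103.2] [34.6 56.8] 0.0
tcp jig [  55.5 -159.8] [ 576.  -244.2   67. ] 5.2
```

View pics/scene_d.png

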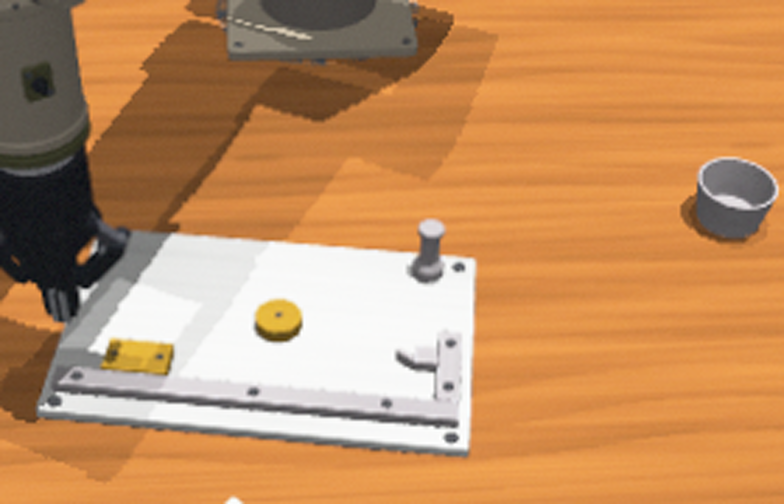

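The blank lies straight against the rail (crop (138,357)) and the shut fingers are off its -y end at (62,300). I'll descend and push along the rail.

Emit:
play_rows([
  [[0,0,2.5,0,0,0],[0,0,4.5,0,0,0],[0,0,5.0,0,0,0],[0,-0.4,5.0,0,0,0],[0,-1.0,5.0,0,0,0]],
])

```text
time: 5.7
tool_pos: [578.8, -234.9, 18.4]
tcp_rot: [180.0, -0.1, -9.8]
ft_force: [0.6, -0.5, 0.8]
finger_gap: 0.2
grip_force: 0.0
```

Emit:
play_rows([
  [[0,-0.7,0,0,0,0],[0,-1.4,0,0,0,0],[0,-2.1,0,0,0,0],[0,-2.8,0,0,0,0],[0,-3.5,0,0,0,0]],
])

```text
time: 6.2
tool_pos: [585.3, -200.8, 18.5]
tcp_rot: [179.9, -0.1, -9.8]
ft_force: [-1.3, -5.4, 6.3]
finger_gap: 0.3
grip_force: 3.7
```

```bash
python3 look.py e
```

```text
top 82 [ 55.9 -55.9] [34.7 12.2] 1.7
top 231 [-4.9  8.4] [36.1 34.7] 53.4
scene 197 [-1.8  8.6] [47.9 39.2] 6.9
scene 252 [ 55.1 -75.3] [35.7 55.7] 1.6
tcp jig [  57.2 -114.7] [ 585.4 -200.    18.4] 6.3
```

Emit:
play_rows([
  [[0,-1,0,0,0,0],[0,-2,0,0,0,0],[0,-3,0,0,0,0],[0,-4,0,0,0,0],[0,-5,0,0,0,0]],
])

```text
time: 6.8
tool_pos: [593.6, -151.4, 18.3]
tcp_rot: [179.9, -0.1, -9.8]
ft_force: [-0.5, -5.0, 5.9]
finger_gap: -0.1
grip_force: 3.5
```

```bash
python3 look.py f
```

```text
top 128 [-3.5 17.5] [18.5 37.8] 81.6
scene 196 [-1.8  8.6] [47.9 39.2] 6.9
scene 255 [ 54.4 -25.3] [56.1 36.3] 89.1
tcp jig [ 56.9 -64.1] [ 593.7 -150.1   18.1] 6.9
```

Emit:
play_rows([
  [[0,-1,0,0,0,0],[0,-2,0,0,0,0],[0,-3,0,0,0,0],[0.1,-4,0,0,0,0],[0.1,-5,0,0,0,0]],
])

```text
time: 7.4
tool_pos: [602.1, -102.7, 17.9]
tcp_rot: [179.9, 0.0, -9.8]
ft_force: [-4.0, -7.9, 7.5]
finger_gap: -0.0
grip_force: 5.3
```

Emit:
play_rows([
  [[0,-1,0,0,0,0],[0,-2,0,0,0,0],[0,-3,0,0,0,0],[0.1,-4,0,0,0,0]],
])

```text
time: 7.8
tool_pos: [609.0, -64.2, 17.7]
tcp_rot: [179.8, 0.1, -9.8]
ft_force: [-12.0, -14.0, 13.5]
finger_gap: -0.3
grip_force: 10.1
```

```bash
python3 look.py g
```

```text
top 135 [48.7 60. ] [46.3 18.4] 88.8
top 254 [-4.5  9. ] [36.3 38.2] 8.4
scene 248 [55.3 62.8] [34.8 53.9] 0.3
tcp jig [57.4 24.3] [609.2 -63.1  17.8] 7.9
```

View pics/scene_g.png

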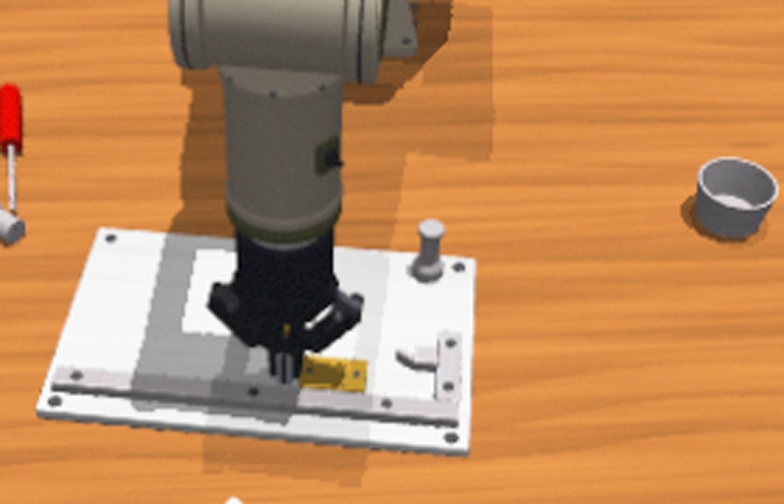

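The blank is flush to the rail (crop (335,373)) and heading into the pocket, with about 59 mm to go. I'll drop the sideways bias.

Emit:
play_rows([
  [[-0.1,-1,0,0,0,0],[-0.1,-2,0,0,0,0],[-0.1,-3,0,0,0,0],[-0.1,-4,0,0,0,0],[-0.1,-5,0,0,0,0]],
])

```text
time: 8.4
tool_pos: [617.6, -13.7, 17.8]
tcp_rot: [179.9, -0.0, -9.8]
ft_force: [-2.3, -6.3, 7.0]
finger_gap: 0.0
grip_force: 4.4
```

Emit:
play_rows([
  [[0,-0.2,0,0,0,0],[0,-0.4,0,0,0,0],[0,-0.6,0,0,0,0]],
])

```text
time: 8.7
tool_pos: [618.5, -8.0, 17.8]
tcp_rot: [179.9, 0.0, -9.8]
ft_force: [-2.8, -6.7, 6.2]
finger_gap: 0.2
grip_force: 4.5
```

```bash
python3 look.py i
```

```text
top 131 [ 48.1 120.1] [50.  17.4] 88.7
scene 115 [0.6 2.6] [48.  27.3] 24.9
scene 256 [ 54.  119.2] [53.  37.6] 89.5
tcp jig [57.3 80.4] [618.6  -7.8  17.8] 8.8
```

Force is still only sliding friction, so I'll go on in small steps until it meets the end stop.

Emit:
play_rows([
  [[0,-0.1,0,0,0,0],[0,-0.2,0,0,0,0],[0,-0.3,0,0,0,0]],
])

```text
time: 9.1
tool_pos: [619.0, -5.2, 17.8]
tcp_rot: [179.9, 0.0, -9.8]
ft_force: [-2.4, -6.5, 6.4]
finger_gap: 0.1
grip_force: 4.5
```

Emit:
play_rows([
  [[0,-0.1,0,0,0,0],[0,-0.2,0,0,0,0]],
])

```text
time: 9.3
tool_pos: [619.2, -4.5, 17.8]
tcp_rot: [179.8, 0.0, -9.8]
ft_force: [-5.5, -14.9, 8.0]
finger_gap: 0.0
grip_force: 8.7
```

Emit:
play_rows([
  [[0,-0.1,0,0,0,0],[0,-0.2,0,0,0,0],[0,-0.2,0,0,0,0]],
])

```text
time: 9.6
tool_pos: [619.2, -4.3, 17.8]
tcp_rot: [179.7, 0.0, -9.9]
ft_force: [-5.5, -20.5, 9.4]
finger_gap: -0.2
grip_force: 11.0
```

It has stopped hard against the end stop. I'll back off, rise and look.

Emit:
play_rows([
  [[0,0.8,0,0,0,0],[0,2.0,0,0,0,0],[0,2.0,-3,0,0,0],[0,2.0,-7,0,0,0],[0,5.0,-11,0,0,0]],
])

```text
time: 10.1
tool_pos: [610.4, -47.1, 127.1]
tcp_rot: [-179.9, 0.2, -9.6]
ft_force: [1.7, -1.2, 0.3]
finger_gap: 0.1
grip_force: 0.0
```

Emit:
play_rows([
  [[-4,2,0,0,0,0],[-7,5,-2,0,0,0],[-10,8,-4,0,0,0],[-13,11,-6,0,0,0],[-16,14,-6,0,0,0]],
])

```text
time: 10.6
tool_pos: [429.7, -161.6, 190.0]
tcp_rot: [180.0, -0.3, -9.8]
ft_force: [0.2, -0.5, 0.0]
finger_gap: 0.1
grip_force: 0.0
```

```bash
python3 look.py j
python3 - <<'E'
import cv2,numpy as np
a=cv2.imread("pics/top_j.png")[60:400,180:520];b=cv2.imread("pics/scene_j.png")[200:480,330:600]
a=cv2.resize(a,(400,400));b=cv2.resize(b,(400,400));cv2.imwrite("pics/fin.png",np.hstack([a,b]))
E
```

```text
top 364 [ 56.4 121.5] [33.6 53.4] 0.0
top 231 [-4.5  9. ] [36.3 34. ] 8.3
scene 191 [-1.8  8.6] [47.9 39.2] 6.9
scene 268 [ 54.  121.1] [37.5 53.9] 2.6
tcp jig [-105.4 -104.8] [ 426.9 -162.7  187.5] 10.7
```

View pics/fin.png

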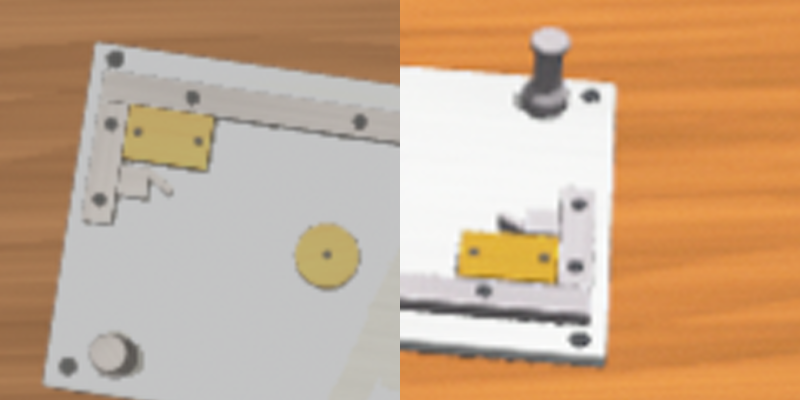

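The final view shows the blank tight in the corner: left panel (168,137), touching rail and end stop, with its dots parallel to the rail screws. The top view measures it at (56.4, 121.5) mm against a seat of (57, 122). The disc and punch are unmoved.

```bash
python3 -c "
from bench import job
print(job.hand_in())"
```

```text
the job is handed in; nothing more can be done
None
```

I pushed the oblong blank flat against the rail, slid it home against the end stop and handed the job in at about 10.7 s; the last top view put it within about 1 mm of its seat, and the hand-in gave no verdict.

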